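# Isolate and vent a regulator before opening it

## Task

Make the regulator in the vise safe to open, using only the fingertips: push the yellow valve cap on the manifold fully down, then the red one fully down, then press the round chrome purge button on top of the regulator well down and keep it held, so that the program finishes with the fingertips still holding the purge button down. Press gently each time and keep to that order. Leave the blue valve out, and do not pick up or shift any of the loose things on the bench.

Things in the scene. Friction and masses are not known exactly. Their poses are not given: they have to be found in the camera images.
- yellow_cap (a point): centre of the top face of the yellow plastic valve cap (to be pushed first): a flat round button 28 mm across and 10 mm thick, facing up, on the aluminium manifold bar. The point rides with the cap: about 64 mm above the bench when out, 54 mm when fully down
- yellow_plunger (a joint): how far the yellow cap is pushed down, in m: 0 fully out, 0.010 at its stop (starts within 0.0015 of fully out). About 3 N moves it, slowly pushed; it has no spring and stays where it is left; at the stop it is rigid
- yellow_valve: the fixed brass foot of the yellow valve, 30 mm across, 12 mm high, standing on the manifold; origin at the centre of its underside, 30 mm above the bench, with the yellow cap straight above it
- red_cap (a point): centre of the top face of the red plastic valve cap (to be pushed second): a flat round button 28 mm across and 10 mm thick, facing up, on the aluminium manifold bar. The point rides with the cap: about 64 mm above the bench when out, 54 mm when fully down
- red_plunger (a joint): how far the red cap is pushed down, in m: 0 fully out, 0.010 at its stop (starts within 0.0015 of fully out). About 3 N moves it, slowly pushed; it has no spring and stays where it is left; at the stop it is rigid
- red_valve: the fixed brass foot of the red valve, 30 mm across, 12 mm high, standing on the manifold; origin at the centre of its underside, 30 mm above the bench, with the red cap straight above it
- blue_cap (a point): centre of the top face of the blue plastic valve cap (to be left out): a flat round button 28 mm across and 10 mm thick, facing up, on the aluminium manifold bar. The point rides with the cap: about 64 mm above the bench when out, 54 mm when fully down
- blue_plunger (a joint): how far the blue cap is pushed down, in m: 0 fully out, 0.010 at its stop (starts within 0.0015 of fully out). About 3 N moves it, slowly pushed; it has no spring and stays where it is left; at the stop it is rigid
- blue_valve: the fixed brass foot of the blue valve, 30 mm across, 12 mm high, standing on the manifold; origin at the centre of its underside, 30 mm above the bench, with the blue cap straight above it
- manifold: fixed aluminium manifold bar, 50 mm (x) by 240 mm (y) by 30 mm high, origin at the centre of its underside; the three valves stand along its length 80 mm apart, in any order of colours
- purge_top (a point): centre of the top face of the purge button: a flat chrome disc 40 mm across, facing up, in the middle of the matte black round regulator housing (72 mm across, its top 86 mm above the bench). The point rides with the button: 95 mm above the bench when out, 89 mm when fully down
- purge (a joint): how far the purge button is pressed, in m: 0 out, 0.006 at its stop. A spring pushes it back: about 0.7 N to start, 5 N at the stop, where it is rigid
- vise: fixed small aluminium vise, base 90 mm (x) by 155 mm (y), with orange plastic jaw faces gripping the regulator at +y and -y of it; jaws up to 76 mm above the bench, the regulator's black outlet tube points to the vise's -x, the screw handle to its +y (114 mm out). Origin on the bench, straight below the purge button
- mouthpiece: loose black rubber mouthpiece, about 46 by 62 mm, 24 mm high; origin at its underside; leave alone
- cover: loose chrome domed second-stage cover, 62 mm across, 15 mm high, lying on the bench; origin at the centre of its underside; leave alone
- tee: loose yellow nylon exhaust tee, about 40 by 100 mm, 28 mm high; origin at its underside; leave alone
- knob: loose brass adjustment knob standing on its stem, 24 mm across, 22 mm high, between manifold and vise; origin at the centre of its underside; leave alone
- jar: loose whitish grease jar with a white lid, 52 mm across, 50 mm high; origin at the centre of its underside; leave alone
- driver: loose screwdriver lying on the bench beyond the vise, 180 mm long, red handle; origin at its underside near mid-length; leave alone

How it is judged:
On the way, in this order (a step that is already met when the one before it is completed fails the run):
1. the yellow cap is pushed fully down by the fingers (value of joint yellow_plunger above 0.0085 m and contact force between the fingers and yellow_valve above 0.5 N), for 0.02 s.
2. the red cap is pushed fully down by the fingers (value of joint each of yellow_plunger, red_plunger above 0.0085 m and contact force between the fingers and red_valve above 0.5 N), for 0.02 s.
3. the purge button is pressed down (value of joint each of yellow_plunger, red_plunger above 0.0085 m and value of joint purge above 0.004 m), for 0.2 s.
At the end, for the whole second after the job is handed in: the yellow and red caps are down (8.5 mm or more of 10), the blue cap is out (pushed less than 3 mm), and the fingertips hold the purge button down (more than 4 mm of 6) with less than 20 N (all of step 3 and value of joint blue_plunger below 0.003 m and contact force between the fingers and vise above 1 N and contact force between anything else and vise below 20 N); the arm keeps its last pose, push and grip.
It fails at once if the red cap is pushed (over 4 mm) before the yellow one is down (value of joint red_plunger above 0.004 m and value of joint yellow_plunger below 0.008 m).
It fails at once if the purge button is pressed (over 2 mm) before both caps are down (value of joint purge above 0.002 m and value of joint any of yellow_plunger, red_plunger below 0.008 m).
It fails at once if the blue cap is pushed (3 mm or more) (value of joint blue_plunger above 0.003 m).
It fails at once if a valve, the manifold or the vise and regulator is pressed hard (over 20 N) (contact force between anything else and yellow_valve above 20 N or contact force between anything else and red_valve above 20 N or contact force between anything else and blue_valve above 20 N or contact force between anything else and manifold above 20 N or contact force between anything else and vise above 20 N).
It fails at once if a loose thing is picked up or shifted (over 15 mm) (distance of any of mouthpiece, cover, tee, knob, jar, driver from where it was at the start of the episode above 0.015 m).
It also fails if it takes over 40 s, if anything falls off the work surface, if the arm or the gripper's body presses on something with over 40 N, if the wrist force passes 120 N, or if a joint passes its speed limit or range.

## Robot

A 7-joint arm with a two-finger parallel gripper is mounted at the origin on the work surface. World frame = base frame: x ahead of the robot, y to its left, z up, the work surface at z = 0. Lengths are in m, angles in rad, forces in N, time in s.
With the tool pointing down it reaches from about 0.425 to 0.875 m from the base axis. Payload 4.7 kg.
Tool frame: the origin (TCP) lies between the finger pads; the fingertips stand 17 mm ahead of it and the grasp point (between the pads) lies 2 mm behind it; z points along the fingers, y is the line along which they close (so a half turn about z gives the same grasp; the last joint's range is limited). The gripper opens to 87 mm and grips with 3 to 60 N. Pads are 19 mm wide; open, the fingers measure 117 mm over their backs; the gripper's body (75 mm by 190 mm) begins 51 mm behind the grasp point.
Start: joints at [1.189, 0.321, -0.07, 1.45, 0.023, 1.371, -0.057], TCP at [0.251, -0.6, 0.24] pointing down, gripper open.
Joint ranges: [-2.86, 2.86], [-0.3, 2.09], [-1.38, 1.24], [0.06, 2.45], [-1.56, 4.7], [0.09, 2.05], [-2.69, 2.69]. Speed limits (rad/s): [2.57, 2.57, 3.14, 3.14, 3.14, 3.14, 3.14].

## Interface

Orientations are given as a unit quaternion [x, y, z, w].
In Python, from rig import ctrl gives the robot as it stands.
- The arm moves only by the tool arm_command, never from a script. Its argument "commands" is a list of rows, each an object with "gripper": the closure, from -1 (fully open) to 1 (shut); "xyz": the shift along the tool's x, y, z in m, a list of three; "rotation": the turn, a rotation vector about the tool's x, y, z in rad, a list of three. A call has 1 to 20 rows; each row is the pose to reach, as a shift and turn from the pose commanded when the call began, along the tool's axes at that moment; what a row does not reach only later rows make up. A row lasts 1/10 s, in which the tool goes at most 50 mm and 8.59 degrees, less where a joint would pass 70% of its speed; a pose out of reach is approached as far as the arm can. A call with a gripper value outside its range is refused whole. The fingers move at their own pace and stop on an object; the grip force is fixed at half the most. Time passes only in rows, so rows that repeat a pose let the fingers close. It gives the time, the measured TCP pose, the force, the opening and the grip force at its end, in the units of the state.
- ctrl.observe(): the state, without advancing time (a new reading comes with each control period).
- ctrl.get_image(name): name is "scene" or "top" or "wrist"; returns a dict with "color" (400x640x3 uint8, blue, green, red), "range_z" (400x640 float32, m along the optical axis (not along the pixel's ray), 0 where there is no reading), "K" (3x3 intrinsics, pixels), "R" (3x3) and "t" (3): a world point X has camera coordinates R X + t; the wrist camera has in their place "T_tool_cam" (4x4, takes a point from camera to tool coordinates, whose origin is the TCP and whose axes are the flange's). Camera axes: x right, y down, z forward; pixel columns grow to the right and rows downward; lengths in m; the calibration is good to about 2 mm. A picture is of the moment at which its call begins: read the wrist's pose just before it.
- ctrl.finish_job(): hands the job in; it is judged then, once.
The state is a dict: "time_s": time; "joint_pos": joint angles; "joint_vel": joint speeds; "effort": joint torques, N m; "tool_pos": TCP position; "eef_rot": TCP orientation; "force": force on the tool from outside, world axes, zero at the start; "moment": the same for the moment, N m; "width": finger opening in m; "finger_force": force on a finger pad.
Only numpy, scipy, OpenCV 4.12 (cv2) and the standard library are available. Lean on these libraries where they do the work, as an engineer would, in place of code of your own. Each camera call takes 0.05 s, during which the arm holds its last target. There are 200 camera calls.

## Working session

There is one attempt and no reset: what is moved stays moved. The work goes in short steps, Python scripts to look and compute and a tool call to move; the robot and the scene stay as the last step left them, time stands still between calls to the robot, and variables do not carry over. Pictures are saved under pics/ and viewed, at most 10 in all, crops included, and the job is handed in when it is done.

Besides the shell and the picture viewer there is one more tool, called after ">>>" by a JSON object that holds its "api" and its "payload", one argument or row to a line. arm_command: Moves the arm, as the interface text tells. Its arguments: {"type":"object","properties":{"commands":{"type":"array"}},"required":["commands"]}

```bash
mkdir -p pics
python3 - <<'E'
from rig import ctrl
import cv2,numpy as np
s=ctrl.observe();print(s)
for n in("top","scene"):
    d=ctrl.get_image(n);cv2.imwrite(f"pics/{n}0.png",d["color"]);np.savez(f"{n}.npz",**d)
    print(n,d["K"].tolist(),d["R"].tolist(),d["t"].tolist())
E
```

```text
{'time_s': 0.0, 'joint_pos': array([ 1.18909734,  0.32182023, -0.07012871,  1.45168929,  0.02259875,
        1.37079158, -0.05691663]), 'joint_vel': array([ 1.38792921e-04, -5.23370560e-04, -1.66351441e-03, -1.44285431e-04,
        5.06748868e-04, -7.75170613e-05, -5.61607148e-05]), 'effort': array([ 3.55221414e-05, -4.91278875e+01, -4.03852919e-01, -3.12528098e+01,
       -6.38312730e-02,  4.37935092e-02,  1.87374853e-04]), 'tool_pos': array([ 0.25038194, -0.59926898,  0.23845645]), 'eef_rot': array([ 9.80475789e-01,  1.96637496e-01, -2.29775911e-04, -9.32403021e-04]), 'force': array([ 0.61443152,  0.45840592, -0.47908769]), 'moment': array([ 0.02976437, -0.02127033, -0.00586654]), 'finger_force': 0.0, 'width': 0.08716826981724005}
top [[464.23117248514467, 0.0, 317.7868831237642], [0.0, 464.23117248514467, 198.98937998630973], [0.0, 0.0, 1.0]] [[-0.02231897830200614, -0.9994480501261565, 0.024606062394822718], [-0.983645101378738, 0.017552754520982285, -0.17926018894985618], [0.17872934213823585, -0.028204537006472314, -0.9834939381364196]] [0.06796913845069402, 0.5511961976459504, 1.0373598155804649]
scene [[370.47041784827184, 0.0, 317.73007630059453], [0.0, 370.47041784827184, 199.7031032071884], [0.0, 0.0, 1.0]] [[0.17909023535079513, 0.9837276812899584, -0.014371383575664195], [0.7831461521834834, -0.1513850131853738, -0.6031290758229687], [-0.5954903793699784, 0.09675963438720872, -0.7975141260385628]] [-0.16321915726013472, -0.3757437936148219, 1.1995944062080657]
```

View pics/top0.png

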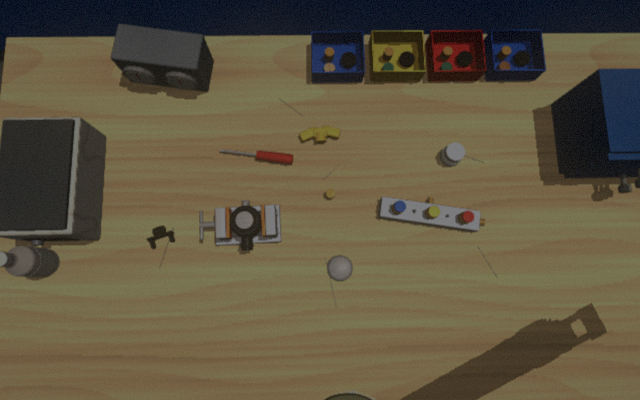

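View pics/scene0.png

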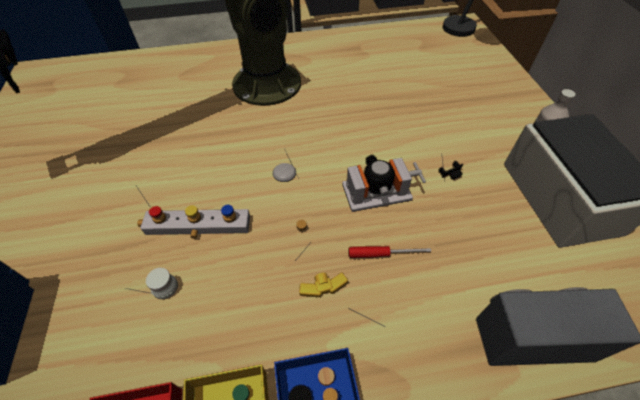

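Top view: blue, yellow and red caps at about (400,207), (434,212) and (468,217), purge button at (245,221). The scene view shows them at (228,212), (192,213), (155,214) and (380,168). No arm blocks either view.

```bash
cat > h.py <<'E'
import numpy as np,cv2
def ray(d,u,v,z):
    K,R,t=d["K"],d["R"],d["t"]
    c=-R.T@t; r=R.T@np.linalg.inv(K)@np.array([u,v,1.]); return c+r*(z-c[2])/r[2]
def blob(img,uv,kind,rad=14):
    h=cv2.cvtColor(img,cv2.COLOR_BGR2HSV).astype(int);H,S,V=h[...,0],h[...,1],h[...,2]
    m={"red":((H<8)|(H>172))&(S>150)&(V>70),"yellow":(H>22)&(H<35)&(S>150)&(V>70),"blue":(H>100)&(H<130)&(S>100)&(V>50),
       "chrome":(S<70)&(V>90)}[kind]
    y,x=np.mgrid[:img.shape[0],:img.shape[1]]
    m=(m&(np.hypot(x-uv[0],y-uv[1])<rad)).astype(np.uint8)
    n,l,st,c=cv2.connectedComponentsWithStats(m)
    i=1+np.argmax(st[1:,4]);return c[i],st[i],m
def grid(d,uvs):
    for k,(uv,z) in uvs.items():
        c,st,_=blob(d["color"],uv,"chrome" if k=="purge" else k)
        print(k,c.round(1),st,ray(d,*c,z).round(4), "rz",d["range_z"][int(c[1]),int(c[0])])
E
python3 - <<'E'
from h import *
for n,uv in (("top",[(434,212),(468,217),(400,207),(245,221)]),("scene",[(192,213),(155,214),(228,212),(380,168)])):
    d=dict(np.load(n+".npz"));print(n)
    grid(d,{k:(p,z) for k,p,z in zip(("yellow","red","blue","purge"),uv,(.064,.064,.064,.095))})
    im=d["color"]; 
    a=[cv2.resize(im[p[1]-24:p[1]+24,p[0]-24:p[0]+24],(380,290),interpolation=0) for p in uv]
    cv2.imwrite(f"pics/{n}c.png",np.vstack([np.hstack(a[:2]),np.hstack(a[2:])]))
E
```

```text
top
yellow [436. 210.] [436 210   1   1   1] [ 0.519  -0.2155  0.064 ] rz 1.0723644
red [467.7 216.3] [463 212  11  10  85] [ 0.5029 -0.2881  0.064 ] rz 1.0736204
blue [399.6 205.9] [395 201  11  11  86] [ 0.53   -0.1314  0.064 ] rz 1.078957
purge [243.9 219.6] [236 212  17  17 225] [0.5007 0.2228 0.095 ] rz 1.0307016
scene
yellow [190.7 210.2] [185 206  12  10  92] [ 0.5177 -0.2132  0.064 ] rz 0.81996274
red [154.8 210.9] [149 206  13  11  98] [ 0.5042 -0.2916  0.064 ] rz 0.8176934
blue [226.8 209.7] [221 205  12  10  91] [ 0.5313 -0.1342  0.064 ] rz 0.8168323
purge [379.9 167. ] [372 161  17  13 175] [0.5002 0.2208 0.095 ] rz 0.84795904
```

View pics/topc.png

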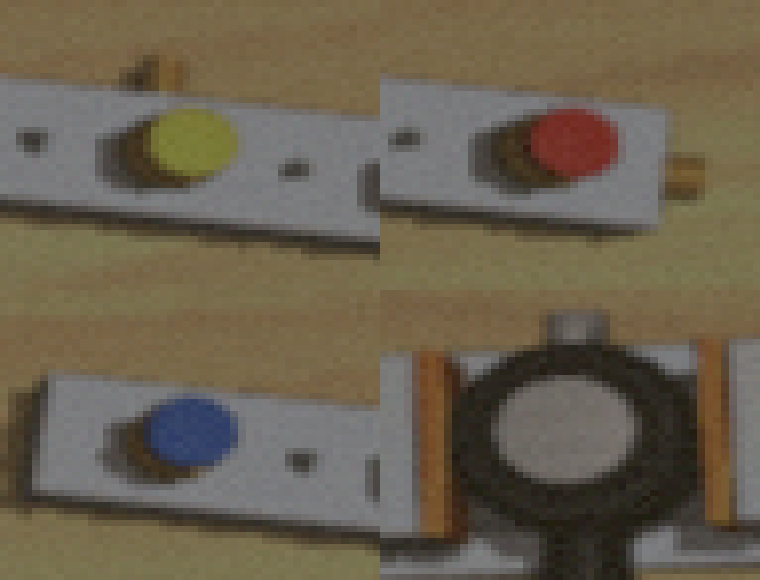

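The top crop confirms the masks: the yellow cap centre is at (434.2,211.6), and the two views agree to about 3 mm. I'll move above the yellow cap with the fingers shut.

>>> {"api": "arm_command", "payload": {
  "commands": [
    {"gripper":1,"xyz":[0.03,-0.02,0.01],"rotation":[0,0,0]},
    {"gripper":1,"xyz":[0.06,-0.04,0.015],"rotation":[0,0,0]},
    {"gripper":1,"xyz":[0.09,-0.06,0.02],"rotation":[0,0,0]},
    {"gripper":1,"xyz":[0.12,-0.08,0.03],"rotation":[0,0,0]},
    {"gripper":1,"xyz":[0.15,-0.1,0.04],"rotation":[0,0,0]},
    {"gripper":1,"xyz":[0.18,-0.12,0.05],"rotation":[0,0,0]},
    {"gripper":1,"xyz":[0.21,-0.14,0.06],"rotation":[0,0,0]},
    {"gripper":1,"xyz":[0.24,-0.16,0.065],"rotation":[0,0,0]},
    {"gripper":1,"xyz":[0.27,-0.175,0.07],"rotation":[0,0,0]},
    {"gripper":1,"xyz":[0.3,-0.193,0.08],"rotation":[0,0,0]},
    {"gripper":1,"xyz":[0.33,-0.212,0.085],"rotation":[0,0,0]},
    {"gripper":1,"xyz":[0.36,-0.232,0.09],"rotation":[0,0,0]},
    {"gripper":1,"xyz":[0.38,-0.245,0.095],"rotation":[0,0,0]},
    {"gripper":1,"xyz":[0.396,-0.255,0.098],"rotation":[0,0,0]},
    {"gripper":1,"xyz":[0.396,-0.255,0.098],"rotation":[0,0,0]},
    {"gripper":1,"xyz":[0.396,-0.255,0.098],"rotation":[0,0,0]}
  ]
}}

```text
time_s: 1.7
tool_pos: [0.5171, -0.2123, 0.1413]
eef_rot: [0.98, 0.197, -0.001, 0.0]
force: [-0.6, -1.2, 0.1]
width: 0.0003
finger_force: 0.0
```

```bash
cat >> h.py <<'E'
from scipy.spatial.transform import Rotation as Rn
def shift(s,target):
    return Rn.from_quat(s["eef_rot"]).inv().apply(np.array(target)-s["tool_pos"])
E
python3 - <<'E'
from h import *
from rig import ctrl
s=ctrl.observe();print(s["tool_pos"],s["eef_rot"],s["force"],s["width"])
d=ctrl.get_image("wrist");cv2.imwrite("pics/w1.png",d["color"])
print(d["T_tool_cam"].round(3).tolist(),d["K"].tolist())
R=Rn.from_quat(s["eef_rot"]).as_matrix();T=d["T_tool_cam"]
Rw=R@T[:3,:3];tw=R@T[:3,3]+s["tool_pos"]
e={"K":d["K"],"R":Rw.T,"t":-Rw.T@tw,"color":d["color"],"range_z":d["range_z"]};np.savez("w1.npz",**e)
for n,p in dict(y=(.517,-.2115,.064),r=(.5036,-.29,.064),b=(.5306,-.1328,.064)).items():
    c=e["R"]@np.array(p)+e["t"];q=d["K"]@c;print(n,(q/q[2]).round(1))
print(shift(s,(.517,-.2115,.064+.017)).round(4))
E
```

```text
[ 0.51710496 -0.21227839  0.14125287] [ 9.80441813e-01  1.96808361e-01 -5.61753688e-04  6.96844950e-05] [-0.57582454 -1.23001484  0.06902937] 0.0002913730090374404
[[0.0, -0.957, -0.289, 0.08], [1.0, 0.0, 0.0, -0.001], [-0.0, -0.289, 0.957, -0.146], [0.0, 0.0, 0.0, 1.0]] [[342.4847442259048, 0.0, 323.22687464731143], [0.0, 342.4847442259048, 196.524590086606], [0.0, 0.0, 1.0]]
y [322.7 213.4   1. ]
r [415.2 268.7   1. ]
b [219.9 151.5   1. ]
[ 0.0003 -0.0008  0.0603]
```

View pics/w1.png

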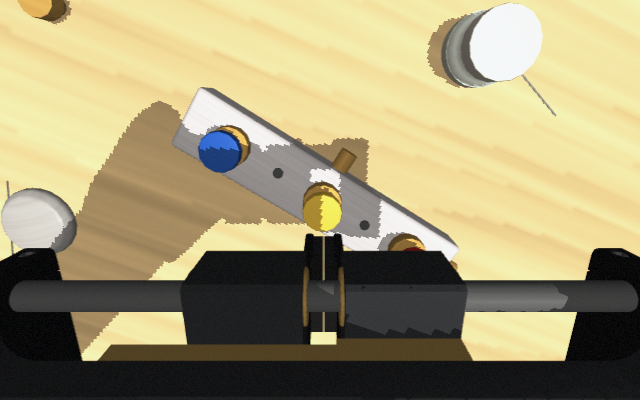

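The yellow cap is at (322,213), which matches the predicted (322.7,213.4), so I'm centred. I'll push down slowly.

>>> {"api": "arm_command", "payload": {
  "commands": [
    {"gripper":1,"xyz":[0,0,0.015],"rotation":[0,0,0]},
    {"gripper":1,"xyz":[0,0,0.03],"rotation":[0,0,0]},
    {"gripper":1,"xyz":[0,-0.001,0.045],"rotation":[0,0,0]},
    {"gripper":1,"xyz":[0,-0.001,0.054],"rotation":[0,0,0]},
    {"gripper":1,"xyz":[0,-0.001,0.058],"rotation":[0,0,0]},
    {"gripper":1,"xyz":[0,-0.001,0.06],"rotation":[0,0,0]},
    {"gripper":1,"xyz":[0,-0.001,0.061],"rotation":[0,0,0]},
    {"gripper":1,"xyz":[0,-0.001,0.062],"rotation":[0,0,0]},
    {"gripper":1,"xyz":[0,-0.001,0.063],"rotation":[0,0,0]},
    {"gripper":1,"xyz":[0,-0.001,0.064],"rotation":[0,0,0]},
    {"gripper":1,"xyz":[0,-0.001,0.065],"rotation":[0,0,0]},
    {"gripper":1,"xyz":[0,-0.001,0.066],"rotation":[0,0,0]},
    {"gripper":1,"xyz":[0,-0.001,0.067],"rotation":[0,0,0]}
  ]
}}

```text
time_s: 3.05
tool_pos: [0.5173, -0.2109, 0.0745]
eef_rot: [0.98, 0.197, 0.0, 0.0]
force: [-3.5, 1.7, 2.7]
width: 0.0005
finger_force: 1.4
```

>>> {"api": "arm_command", "payload": {
  "commands": [
    {"gripper":1,"xyz":[0,0,0.0005],"rotation":[0,0,0]},
    {"gripper":1,"xyz":[0,0,0.001],"rotation":[0,0,0]},
    {"gripper":1,"xyz":[0,0,0.0015],"rotation":[0,0,0]},
    {"gripper":1,"xyz":[0,0,0.002],"rotation":[0,0,0]},
    {"gripper":1,"xyz":[0,0,0.0025],"rotation":[0,0,0]},
    {"gripper":1,"xyz":[0,0,0.003],"rotation":[0,0,0]},
    {"gripper":1,"xyz":[0,0,0.003],"rotation":[0,0,0]}
  ]
}}

```text
time_s: 3.75
tool_pos: [0.5174, -0.2109, 0.0715]
eef_rot: [0.98, 0.197, 0.0, 0.0]
force: [-1.2, 0.7, 1.5]
width: 0.0005
finger_force: 0.8
```

>>> {"api": "arm_command", "payload": {
  "commands": [
    {"gripper":1,"xyz":[0,0,0.0004],"rotation":[0,0,0]},
    {"gripper":1,"xyz":[0,0,0.0008],"rotation":[0,0,0]},
    {"gripper":1,"xyz":[0,0,0.0008],"rotation":[0,0,0]}
  ]
}}

```text
time_s: 4.05
tool_pos: [0.5175, -0.211, 0.0714]
eef_rot: [0.98, 0.197, 0.0, 0.0]
force: [-2.7, 1.5, 6.9]
width: 0.0003
finger_force: 3.3
```

>>> {"api": "arm_command", "payload": {
  "commands": [
    {"gripper":1,"xyz":[0,0,0.0003],"rotation":[0,0,0]},
    {"gripper":1,"xyz":[0,0,0.0003],"rotation":[0,0,0]}
  ]
}}

```text
time_s: 4.25
tool_pos: [0.5175, -0.211, 0.0714]
eef_rot: [0.98, 0.197, 0.0, 0.0]
force: [-3.5, 2.0, 8.4]
width: 0.0004
finger_force: 4.1
```

Yellow is at its stop: the height no longer changes while the force rises. Next I'll lift, cross to red and push it down slowly.

>>> {"api": "arm_command", "payload": {
  "commands": [
    {"gripper":1,"xyz":[0,0,-0.012],"rotation":[0,0,0]},
    {"gripper":1,"xyz":[0,0,-0.035],"rotation":[0,0,0]},
    {"gripper":1,"xyz":[-0.01,0.016,-0.04],"rotation":[0,0,0]},
    {"gripper":1,"xyz":[-0.02,0.032,-0.04],"rotation":[0,0,0]},
    {"gripper":1,"xyz":[-0.032,0.05,-0.04],"rotation":[0,0,0]},
    {"gripper":1,"xyz":[-0.043,0.0675,-0.04],"rotation":[0,0,0]},
    {"gripper":1,"xyz":[-0.043,0.0675,-0.04],"rotation":[0,0,0]},
    {"gripper":1,"xyz":[-0.043,0.0675,-0.03],"rotation":[0,0,0]},
    {"gripper":1,"xyz":[-0.043,0.0675,-0.02],"rotation":[0,0,0]},
    {"gripper":1,"xyz":[-0.043,0.0675,-0.015],"rotation":[0,0,0]},
    {"gripper":1,"xyz":[-0.043,0.0675,-0.015],"rotation":[0,0,0]}
  ]
}}

```text
time_s: 5.35
tool_pos: [0.5031, -0.2882, 0.0839]
eef_rot: [0.98, 0.197, -0.001, -0.001]
force: [0.3, -0.0, -0.1]
width: 0.0005
finger_force: 0.0
```

Run:
```python
from h import *
from rig import ctrl
s=ctrl.observe();print(s["tool_pos"],shift(s,(.5036,-.29,.0714)).round(4))
d=ctrl.get_image("wrist");cv2.imwrite("pics/w2.png",d["color"])
```

```text
[ 0.50305928 -0.28823773  0.08388907] [-0.0002  0.0019  0.0125]
```

View pics/w2.png

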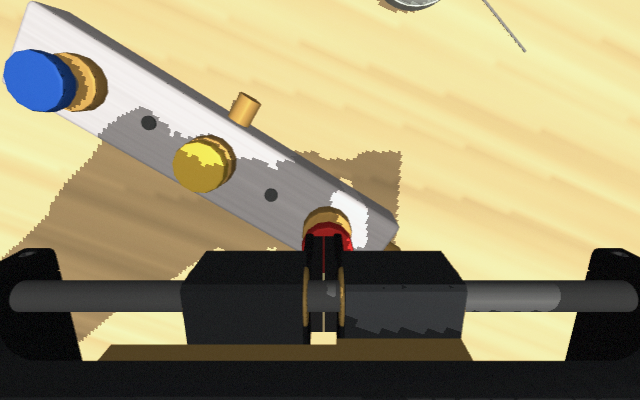

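The fingers are over the red cap at (327,235), and yellow at (203,165) sits low. I'll push red.

>>> {"api": "arm_command", "payload": {
  "commands": [
    {"gripper":1,"xyz":[0,0.001,0.001],"rotation":[0,0,0]},
    {"gripper":1,"xyz":[0,0.001,0.002],"rotation":[0,0,0]},
    {"gripper":1,"xyz":[0,0.001,0.003],"rotation":[0,0,0]},
    {"gripper":1,"xyz":[0,0.001,0.004],"rotation":[0,0,0]},
    {"gripper":1,"xyz":[0,0.001,0.005],"rotation":[0,0,0]},
    {"gripper":1,"xyz":[0,0.001,0.006],"rotation":[0,0,0]},
    {"gripper":1,"xyz":[0,0.001,0.007],"rotation":[0,0,0]},
    {"gripper":1,"xyz":[0,0.001,0.008],"rotation":[0,0,0]},
    {"gripper":1,"xyz":[0,0.001,0.009],"rotation":[0,0,0]},
    {"gripper":1,"xyz":[0,0.001,0.01],"rotation":[0,0,0]},
    {"gripper":1,"xyz":[0,0.001,0.011],"rotation":[0,0,0]},
    {"gripper":1,"xyz":[0,0.001,0.012],"rotation":[0,0,0]},
    {"gripper":1,"xyz":[0,0.001,0.0128],"rotation":[0,0,0]},
    {"gripper":1,"xyz":[0,0.001,0.0128],"rotation":[0,0,0]}
  ]
}}

```text
time_s: 6.8
tool_pos: [0.5041, -0.2908, 0.0725]
eef_rot: [0.98, 0.197, 0.0, 0.0]
force: [-0.2, -0.5, 1.6]
width: 0.0002
finger_force: 0.7
```

>>> {"api": "arm_command", "payload": {
  "commands": [
    {"gripper":1,"xyz":[0,0,0.0005],"rotation":[0,0,0]},
    {"gripper":1,"xyz":[0,0,0.001],"rotation":[0,0,0]},
    {"gripper":1,"xyz":[0,0,0.0014],"rotation":[0,0,0]},
    {"gripper":1,"xyz":[0,0,0.0017],"rotation":[0,0,0]},
    {"gripper":1,"xyz":[0,0,0.0017],"rotation":[0,0,0]}
  ]
}}

```text
time_s: 7.3
tool_pos: [0.5041, -0.2908, 0.0714]
eef_rot: [0.98, 0.197, 0.0, 0.0]
force: [-1.1, -0.3, 5.5]
width: 0.0002
finger_force: 2.7
```

>>> {"api": "arm_command", "payload": {
  "commands": [
    {"gripper":1,"xyz":[0,0,0.0004],"rotation":[0,0,0]},
    {"gripper":1,"xyz":[0,0,0.0004],"rotation":[0,0,0]}
  ]
}}

```text
time_s: 7.5
tool_pos: [0.5041, -0.2907, 0.0714]
eef_rot: [0.98, 0.197, -0.0, 0.0]
force: [-2.5, 1.2, 7.7]
width: 0.0006
finger_force: 3.8
```

Red is at its stop too. I'll lift and cross to a point above the purge button.

>>> {"api": "arm_command", "payload": {
  "commands": [
    {"gripper":1,"xyz":[0,0,-0.015],"rotation":[0,0,0]},
    {"gripper":1,"xyz":[0,0,-0.045],"rotation":[0,0,0]},
    {"gripper":1,"xyz":[0,0,-0.08],"rotation":[0,0,0]},
    {"gripper":1,"xyz":[0.01,-0.024,-0.085],"rotation":[0,0,0]},
    {"gripper":1,"xyz":[0.025,-0.061,-0.085],"rotation":[0,0,0]},
    {"gripper":1,"xyz":[0.04,-0.098,-0.085],"rotation":[0,0,0]},
    {"gripper":1,"xyz":[0.055,-0.134,-0.085],"rotation":[0,0,0]},
    {"gripper":1,"xyz":[0.07,-0.171,-0.085],"rotation":[0,0,0]},
    {"gripper":1,"xyz":[0.085,-0.207,-0.085],"rotation":[0,0,0]},
    {"gripper":1,"xyz":[0.1,-0.244,-0.085],"rotation":[0,0,0]},
    {"gripper":1,"xyz":[0.115,-0.28,-0.085],"rotation":[0,0,0]},
    {"gripper":1,"xyz":[0.13,-0.317,-0.085],"rotation":[0,0,0]},
    {"gripper":1,"xyz":[0.145,-0.354,-0.085],"rotation":[0,0,0]},
    {"gripper":1,"xyz":[0.16,-0.39,-0.085],"rotation":[0,0,0]},
    {"gripper":1,"xyz":[0.175,-0.427,-0.085],"rotation":[0,0,0]},
    {"gripper":1,"xyz":[0.187,-0.456,-0.085],"rotation":[0,0,0]},
    {"gripper":1,"xyz":[0.194,-0.474,-0.085],"rotation":[0,0,0]},
    {"gripper":1,"xyz":[0.194,-0.474,-0.085],"rotation":[0,0,0]},
    {"gripper":1,"xyz":[0.194,-0.474,-0.085],"rotation":[0,0,0]}
  ]
}}

```text
time_s: 9.4
tool_pos: [0.5001, 0.2211, 0.1555]
eef_rot: [0.98, 0.197, -0.0, 0.0]
force: [0.2, -0.9, 0.1]
width: 0.0007
finger_force: 0.0
```

Run:
```python
from h import *
from rig import ctrl
s=ctrl.observe();print(s["tool_pos"],shift(s,(.5005,.222,.112)).round(4),s["joint_pos"].round(2))
d=ctrl.get_image("wrist");cv2.imwrite("pics/w3.png",d["color"])
R=Rn.from_quat(s["eef_rot"]).as_matrix();T=d["T_tool_cam"]
Rw=R@T[:3,:3];tw=R@T[:3,3]+s["tool_pos"]
q=d["K"]@(Rw.T@(np.array([.5005,.222,.095])-tw));print(q/q[2])
d=dict(ctrl.get_image("top"))
cv2.imwrite("pics/t3.png",cv2.resize(d["color"][180:240,370:490],(800,400)))
```

```text
[0.50011673 0.22108036 0.15553125] [ 0.0007 -0.0007  0.0435] [ 0.17  0.23 -0.71  1.8   0.16  1.18 -1.77]
[322.72047436 221.4112183    1.        ]
```

View pics/w3.png

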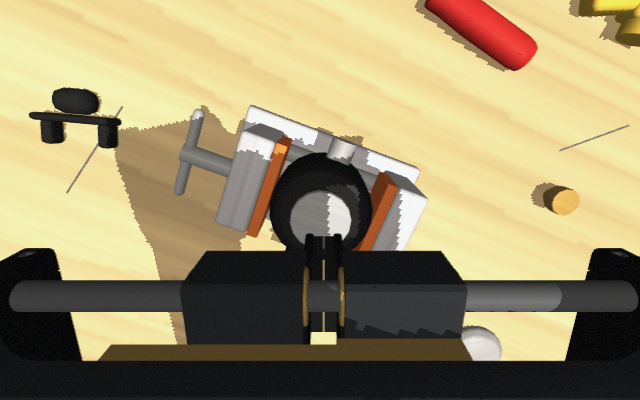

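View pics/t3.png

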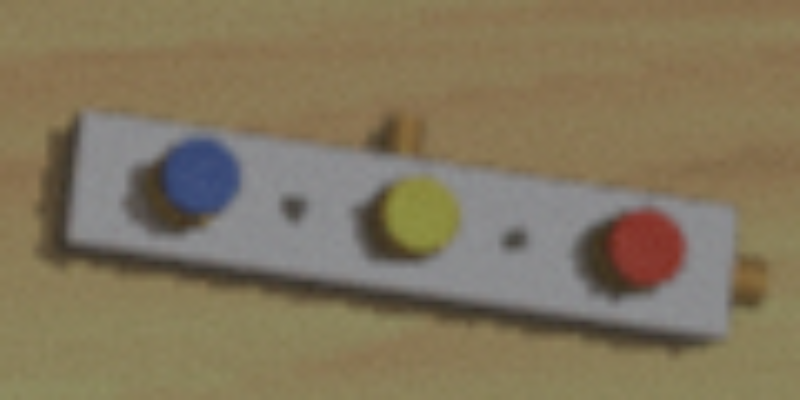

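The purge disc is centred at about (320,221), against the predicted (322.7,221.4). The yellow and red caps show as low and blue as out. I'll press the button.

>>> {"api": "arm_command", "payload": {
  "commands": [
    {"gripper":1,"xyz":[0,0,0.012],"rotation":[0,0,0]},
    {"gripper":1,"xyz":[0,0,0.024],"rotation":[0,0,0]},
    {"gripper":1,"xyz":[0,0,0.034],"rotation":[0,0,0]},
    {"gripper":1,"xyz":[0,0,0.039],"rotation":[0,0,0]},
    {"gripper":1,"xyz":[0,0,0.041],"rotation":[0,0,0]},
    {"gripper":1,"xyz":[0,0,0.042],"rotation":[0,0,0]},
    {"gripper":1,"xyz":[0,0,0.043],"rotation":[0,0,0]},
    {"gripper":1,"xyz":[0,0,0.044],"rotation":[0,0,0]},
    {"gripper":1,"xyz":[0,0,0.045],"rotation":[0,0,0]},
    {"gripper":1,"xyz":[0,0,0.046],"rotation":[0,0,0]},
    {"gripper":1,"xyz":[0,0,0.047],"rotation":[0,0,0]},
    {"gripper":1,"xyz":[0,0,0.048],"rotation":[0,0,0]},
    {"gripper":1,"xyz":[0,0,0.049],"rotation":[0,0,0]},
    {"gripper":1,"xyz":[0,0,0.049],"rotation":[0,0,0]}
  ]
}}

```text
time_s: 10.9
tool_pos: [0.5005, 0.2217, 0.1068]
eef_rot: [0.98, 0.197, 0.0, -0.0]
force: [-0.3, 0.3, 3.9]
width: 0.0007
finger_force: 2.2
```

>>> {"api": "arm_command", "payload": {
  "commands": [
    {"gripper":1,"xyz":[0,0,0.0004],"rotation":[0,0,0]},
    {"gripper":1,"xyz":[0,0,0.0007],"rotation":[0,0,0]},
    {"gripper":1,"xyz":[0,0,0.0007],"rotation":[0,0,0]},
    {"gripper":1,"xyz":[0,0,0.0007],"rotation":[0,0,0]}
  ]
}}

```text
time_s: 11.3
tool_pos: [0.5006, 0.2217, 0.1064]
eef_rot: [0.98, 0.197, 0.0, 0.0]
force: [-1.7, -0.4, 6.8]
width: 0.0008
finger_force: 3.4
```

The button is at its stop with about 7 N, well under the 20 N limit. Handing in.

```bash
python3 -c "
from rig import ctrl
s=ctrl.observe();print(s['force'],s['tool_pos']);print(ctrl.finish_job())"
```

```text
[-1.68643299 -0.35154524  6.77326756] [0.50055667 0.22171223 0.10641592]
the job is handed in; nothing more can be done
None
```

I pushed the yellow cap fully down, then the red one, and handed the job in with the fingertips holding the purge button at its stop at about 7 N; blue was left out, no loose thing was touched, and the judge's result was not shown.

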